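# Slide a scanner battery over the charger's lip and seat it

### The arm

A 6-joint arm with a two-finger parallel gripper is mounted at the origin on the work surface. World frame = base frame: x ahead of the robot, y to its left, z up, the work surface at z = 0. Lengths are in m, angles in degrees, forces in N, time in s.
With the tool pointing down it reaches from about 0.35 to 0.925 m from the base axis. Payload 6.4 kg.
Tool frame: the origin (TCP) lies between the finger pads; the fingertips stand ahead of it and the grasp point (between the pads) is the TCP (nose_length is the z of the fingertips in the tool frame, in m); z points along the fingers, x is the direction in which the jaws open and shut, and the axes are right-handed (so a half turn about z gives the same grasp; the last joint's range is limited). The gripper opens to 85 mm and grips with 20 to 120 N. Pads are 22 mm wide; open, the fingers measure 114 mm over their backs; the gripper's body (76 mm by 85 mm) begins 54 mm behind the grasp point. The pads swing forward as they close: fully open they stand 13 mm farther back than shut.
Start: joints at [-74.318, 14.043, 89.255, -0, 76.702, -9.975], TCP at [0.281, -0.586, 0.214] pointing down, gripper open.
Joint ranges: [-179.41, 179.41], [-58.25, 129.5], [7.25, 145.43], [-54.29, 234.29], [11.92, 165.04], [-157.13, 157.13]. Speed limits (degrees/s): [147.25, 147.25, 180, 180, 180, 180].

### API

Orientations are given as a 3x3 rotation matrix whose columns are the frame's x, y, z axes.
In Python, from cell import get_obs, read_camera, sign_off, recognise, masks_of, place_of, nose_length gives the robot as it stands.
- The arm moves only by the shell command python3 -m jog 'ROWS'. ROWS is JSON, one flat list of numbers, 7 for each row, row after row: the turn, a rotation vector about the tool's x, y, z scaled (see below), then the shift along the tool's x, y, z scaled (see below), then the gripper command: -1 is fully open, 1 is shut, values between are in proportion. In form: [wx, wy, wz, tx, ty, tz, hand, wx, wy, wz, tx, ty, tz, hand, ...]. A call has 1 to 5 rows; each row shifts and turns the pose as measured when the row begins, along the tool's axes as they then stand; what a row does not reach is not made up. The controller multiplies each number of a shift by 50 mm and each number of a turn by 0.12 rad. A row lasts 1/8 s, in which the tool goes at most 62.5 mm and 10.7 degrees, less where a joint would pass 70% of its speed; a pose out of reach is approached as far as the arm can. A call with a number of a shift or a turn outside -1 to 1 is refused whole. A call with a gripper value outside its range is refused whole. The fingers move at their own pace and stop on an object; the grip force is fixed at half the most. Time passes only in rows, so rows that do not move let the fingers close. It gives the time, the measured TCP pose, the force and the opening at its end, in the units of the state.
- get_obs(): the state, without advancing time (a new reading comes with each control period).
- read_camera(name): name is "side" or "top" or "wrist"; returns a dict with "pixels" (420x560x3 uint8, red, green, blue), "range_z" (420x560 float32, m along the optical axis (not along the pixel's ray), 0 where there is no reading), "camera_matrix" (3x3 intrinsics, pixels), "rvec" (rotation vector, rad) and "tvec" (3), from world to camera coordinates, as OpenCV has them; the wrist camera has in their place "tool_from_camera" (4x4, takes a point from camera to tool coordinates, whose origin is the TCP and whose axes are the tool frame's). Camera axes: x right, y down, z forward; pixel columns grow to the right and rows downward; lengths in m; the calibration is good to about 2 mm. A picture is of the moment at which its call begins: read the wrist's pose just before it.
- sign_off(): hands the job in, once; it reports no verdict.
Trained networks look in the newest picture that a camera, given by its name, has taken for a name from the list of things; names that differ only in an ending like _2 or _b are one class to them, and where a whole thing is asked for, a point or a joint stands for the part that bears it (a point fixed in the world has none). Each returns a list of dicts, best first, with "conf" (0 to 1); they miss things now and then, are a little off and sometimes report something else, mostly with a low value. They report only what shows in the picture. A call takes as long as a camera call. They do not tell look-alikes from the thing itself.
- recognise(camera, query): "centre" ([x, y, z] in m, in world coordinates, good to about 4 mm: the middle of the surface that is visible of it).
- masks_of(camera, query): "pixels" (420x560 bool, what is visible of it).
- place_of(camera, query): "centre" ([x, y, z] in m, in world coordinates, good to about 4 mm: a listed point, or the origin of a listed thing).
The state is a dict: "t": time; "joint_pos": joint angles; "qvel": joint speeds; "joint_efforts": joint torques, N m; "tool_pos": TCP position; "tcp_rot": TCP orientation; "contact_force": force on the tool from outside, world axes, zero at the start; "wrist_torque": the same for the moment, N m; "finger_gap": opening from 0.0 (shut) to 1.0 (fully open).
Only numpy, scipy, OpenCV 4.12 (cv2) and the standard library are available. Lean on these libraries where they do the work, as an engineer would, in place of code of your own. Each camera call takes 0.05 s, during which the arm holds its last target. There are 200 camera calls.

### The job

Put the loose battery on charge: line it up with the empty charger bay and slide it, nose first, along the bench and up over the bay's front lip (do not pick it up), push it against the sprung contacts until its tail clears the lip, and press the tail down so that it lies fully home behind the lip. The plastic is light, so never push or press the battery on the charger with more than about 15 N, and leave the spare battery, flask, pot and spoon where they are.

Things in the scene. Friction and masses are not known exactly. Their poses are not given: they have to be found in the camera images.
- charger: Fixed two-bay battery charger: black-walled trays before a grey housing. Origin: on the bench under the centre of the EMPTY bay; x from the bay's mouth to its contacts, z up. Bay floor at z=1.5 mm, x=-36 to 39 mm. Housing from x=39 to 109, y=-32 to 94, 45 mm high. The second bay, 62 mm to +y, holds the spare battery. The battery may never be pushed or pressed on it with more than about 15 N.
- battery_center (a point): Centre (half-way up) of the loose grey slab battery, 72 (x) x 46 (y) x 12 mm (z), about 90 g. x points to its nose (brass pads, blue panel). It starts flat on the bench before the empty bay, nose roughly to the bay. A black thumb rib 4 mm high, 40 mm wide crosses its top at x=-10 to -5 mm; behind it a flat ledge to press on, 26 mm long, to the tail. Home: x=0, y=0, z=7.5 mm in the charger's frame.
- battery_tail (a point): Middle of the loose battery's tail face, 36 mm behind its centre, half-way up. Home: on the bay floor, pressed to the lip's inner face by the contacts (2 mm pushed back). Before that the tail rides on the lip and must be pushed just past it and pressed down there; let go too early, the springs slide it back. Friction at the contacts may hold it up until it is pressed.
- spare_center (a point): Centre of the spare battery, of the same kind, lying in the second bay. Leave it.
- flask_center (a point): Capped conical glass flask, 64 mm across the foot, 106 mm high, standing on the bench beside the charger; this point is on its axis 50 mm up. Leave it.
- pot_center (a point): White sample pot with a blue cap, 52 mm across, 70 mm high, standing on the bench beside the charger; this point is its centre. Leave it.
- spoon: Sample spoon, steel bowl and white handle, 150 mm long, lying on the bench beside the charger, its origin about half-way along. Leave it.
- lip (a point): Middle of the top inner edge of the empty bay's lip, at x=-36, y=0, z=5.5 mm in the charger's frame (same axes). The top is flat for 4 mm towards the mouth, then slopes to the bench in 10 mm (x=-50). Bay walls 49 mm apart, 9.5 mm high, flaring to 62 mm at x=-62. A battery pushed over rides nose up and tips in when its centre is past; a finger pushed hard on the tail jams this: ease off.
- contact_face (a point): Where the tips of the four sprung brass contacts stand when free: x=34, y=0, z=7.5 mm in the charger's frame (axes as the charger's; does not move with them). They span y=-11 to 11, z=4.5 to 10.5 mm, and go back 5 mm, flush with the housing's face at x=39, against 2 N at first touch, 4.6 N after 2 mm, about 8.5 N after 5 mm.
Things that resemble listed ones, but are neither listed nor needed, are in the scene too. Of the things that look like the charger, the larger one is meant.

How it is judged:
By the outcome, as a careful person would: the job done as asked, in the order asked, and still so for the second after the job is handed in, with the robot touching nothing.
It also fails if it takes over 67 s, if anything falls off the work surface, if the arm or the gripper's body presses on something with over 40 N, if the wrist force passes 120 N, or if a joint passes its speed limit or range.

## Working session

There is one attempt and no reset: what is moved stays moved. The work goes in short steps, Python scripts to look and compute and a shell command to move; the robot and the scene stay as the last step left them, time stands still between calls to the robot, and variables do not carry over. Pictures are saved under pics/ and viewed, about 8 in all and at most 12, crops included, and the job is handed in when it is done.

```bash
mkdir -p pics; ls; cat > h.py <<'E'
import numpy as np, cv2
from cell import *
def cloud(c):
    K=np.array(c["camera_matrix"]);z=c["range_z"];v,u=np.mgrid[:z.shape[0],:z.shape[1]]
    P=np.stack([(u-K[0,2])/K[0,0]*z,(v-K[1,2])/K[1,1]*z,z],-1)
    if "rvec" in c:
        R=cv2.Rodrigues(np.array(c["rvec"],float))[0];return (P-np.array(c["tvec"]).ravel())@R
    o=get_obs();T=np.array(c["tool_from_camera"]);P=P@T[:3,:3].T+T[:3,3]
    return P@np.array(o["tcp_rot"]).T+np.array(o["tool_pos"])
def save(n,im,s=1): cv2.imwrite("pics/"+n,cv2.resize(im[...,::-1],None,fx=s,fy=s,interpolation=cv2.INTER_CUBIC))
E
python3 - <<'E'
from h import *
o=get_obs();print(o,nose_length)
ims=[]
for n in("top","side"):
    c=read_camera(n);save(n+"0.png",c["pixels"],1.4)
    for q in("charger","battery_center","battery_tail","spare_center","flask_center","pot_center","spoon","lip","contact_face"):
        print(n,q,[(np.round(d["centre"],4).tolist(),round(d["conf"],2)) for d in place_of(n,q)])
E
```

```text
pics
{'t': 0.0, 'joint_pos': array([-7.43193622e+01,  1.40870424e+01,  8.93245705e+01, -3.23528918e-04,
        7.66997856e+01, -9.97579394e+00]), 'qvel': array([ 0.05129324,  0.02743252, -0.00184126, -0.06490804,  0.05306855,
        0.03886089]), 'joint_efforts': array([ 9.70022047e-04, -4.29512787e+01, -3.26126254e+01, -7.79777838e-05,
        5.31687125e-03, -1.50868919e-05]), 'tool_pos': array([ 0.28127116, -0.58534665,  0.2125509 ]), 'tcp_rot': array([[ 4.32974439e-01, -9.01406043e-01, -5.30777663e-04],
       [-9.01404163e-01, -4.32974637e-01,  1.87042234e-03],
       [-1.91582327e-03, -3.31399869e-04, -9.99998110e-01]]), 'contact_force': array([0.91627624, 0.38195586, 0.3161501 ]), 'wrist_torque': array([ 0.03612116,  0.00070031, -0.06714772]), 'finger_gap': 1.002850329686251} 0.019
top charger [([0.8302, -0.1123, 0.0012], 0.9), ([0.6291, -0.0796, 0.0019], 0.64), ([0.5178, 0.0393, 0.0039], 0.19)]
top battery_center [([0.4917, -0.0652, 0.0059], 0.87)]
top battery_tail [([0.4576, -0.0631, 0.006], 0.87)]
top spare_center [([0.6297, -0.0182, 0.0115], 0.97)]
top flask_center [([0.
[... 294 characters left out ...]
.8585, -0.1223, 0.0096], 0.92), ([0.6583, -0.0771, 0.0101], 0.82)]
side charger [([0.6299, -0.0804, -0.0011], 0.61), ([0.829, -0.1171, 0.0031], 0.61)]
side battery_center [([0.497, -0.0642, 0.0095], 0.65), ([0.6336, 0.1343, 0.0313], 0.26)]
side battery_tail [([0.4629, -0.0606, 0.0055], 0.9)]
side spare_center [([0.6266, -0.0209, 0.0065], 0.97)]
side flask_center [([0.6044, -0.2639, 0.0466], 0.88)]
side pot_center [([0.6346, 0.1344, 0.0342], 0.81), ([0.4978, -0.0638, 0.0096], 0.19)]
side spoon [([0.5153, 0.0423, 0.0015], 0.96)]
side lip [([0.8055, -0.1158, 0.0061], 0.93), ([0.5945, -0.0813, 0.0086], 0.73)]
side contact_face [([0.8485, -0.1281, 0.0097], 0.81), ([0.6602, -0.0809, 0.007], 0.63)]
```

View pics/top0.png

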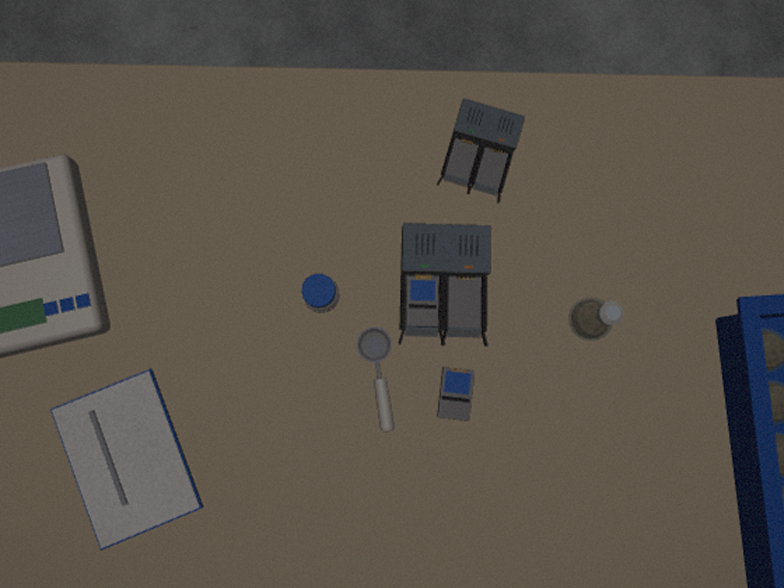

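View pics/side0.png

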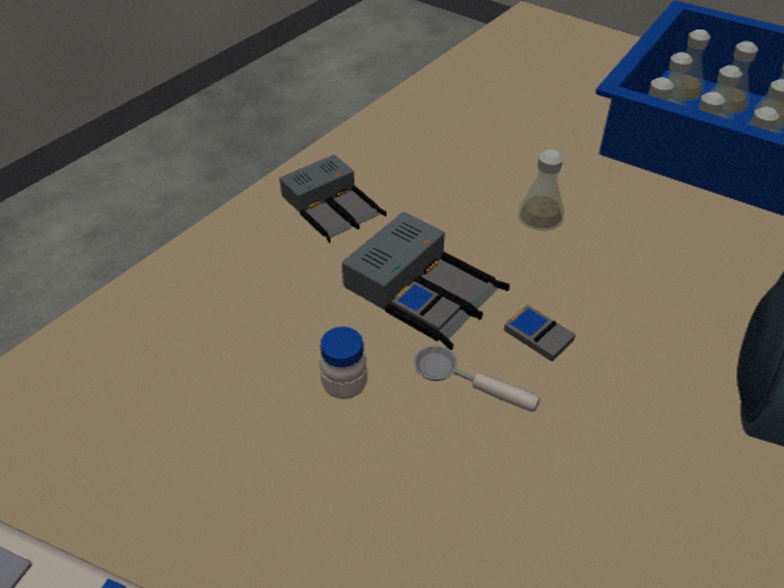

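The larger charger is at px (445,285), with its empty bay on the right at about (465,305). The battery is at (456,393) and the spare at (422,295). Look-alikes are the small charger at (485,150), which is rejected, and the spare in the left bay. I'll go above and look from close by.

```bash
python3 -m jog '[0,0,0,-0.71,-0.89,-0.18,-1,0,0,0,-0.71,-0.89,-0.18,-1,0,0,0,-0.71,-0.89,-0.18,-1,0,0,0,-0.71,-0.89,-0.18,-1,0,0,0,-0.71,-0.89,-0.18,-1]'; python3 -m jog '[0,0,0,-0.71,-0.89,-0.18,-1,0,0,0,-0.71,-0.89,-0.18,-1,0,0,0,-0.71,-0.89,-0.18,-1,0,0,0,-0.71,-0.89,-0.18,-1,0,0,0,-0.71,-0.89,-0.18,-1]'; python3 -m jog '[0,0,0.95,0,0,0,-1,0,0,0.95,0,0,0,-1,0,0,0.95,0,0,0,-1,0,0,0.95,0,0,0,-1,0,0,0,0,0,0,-1]'
python3 - <<'E'
from h import *
o=get_obs();print(o["t"],o["tool_pos"],o["tcp_rot"].round(4),o["joint_pos"].round(1))
c=read_camera("wrist");print(c["tool_from_camera"]);save("w1.png",c["pixels"],1.4)
for q in("charger","battery_center","battery_tail","spare_center","lip","contact_face"):
        print(q,[(np.round(d["centre"],4).tolist(),round(d["conf"],2)) for d in place_of("wrist",q)])
P=cloud(c);np.save("P.npy",P);np.save("im.npy",c["pixels"])
print("bench z",np.percentile(P[...,2],[10,25,50]))
E
```

```text
t: 1.62
tool_pos: [0.4069, -0.3255, 0.2591]
tcp_rot: [[0.426, -0.905, 0.001], [-0.905, -0.426, 0.001], [-0.0, -0.001, -1.0]]
contact_force: [0.4, -0.2, 0.0]
finger_gap: 1.001
t: 2.25
tool_pos: [0.5353, -0.0611, 0.3074]
tcp_rot: [[0.426, -0.905, 0.005], [-0.905, -0.426, -0.002], [0.003, -0.004, -1.0]]
contact_force: [-0.2, 0.4, 0.7]
finger_gap: 1.001
t: 2.88
tool_pos: [0.537, -0.0561, 0.309]
tcp_rot: [[-0.021, -1.0, 0.008], [-1.0, 0.021, -0.002], [0.002, -0.008, -1.0]]
contact_force: [0.3, -0.2, -0.3]
finger_gap: 0.998
2.875 [ 0.53699794 -0.05610393  0.30902614] [[-0.0211 -0.9997  0.0075]
 [-0.9998  0.0211 -0.002 ]
 [ 0.0019 -0.0076 -1.    ]] [-18.   -4.9  99.4   0.   85.   73.2]
[[ 9.99999449e-01  1.01818489e-03  2.55674626e-04 -5.49158440e-04]
 [-1.04862819e-03  9.57329757e-01  2.88995911e-01 -7.37491056e-02]
 [ 4.94863415e-05 -2.88996019e-01  9.57330297e-01 -1.60637487e-01]
 [ 0.00000000e+00  0.00000000e+00  0.00000000e+00  1.00000000e+00]]
charger [([0.6261, -0.0757, 0.0011], 0.97)]
battery_center [([0.4935, -0.0718, 0.0056], 0.87)]
battery_tail [([0.46, -0.0635, 0.0065], 0.61)]
spare_center [([0.6277, -0.0157, 0.0098], 0.65)]
lip [([0.5921, -0.0783, 0.0057], 0.64)]
contact_face [([0.6581, -0.0778, 0.0153], 0.71)]
bench z [-0.00041588  0.00020784  0.00104681]
```

View pics/w1.png

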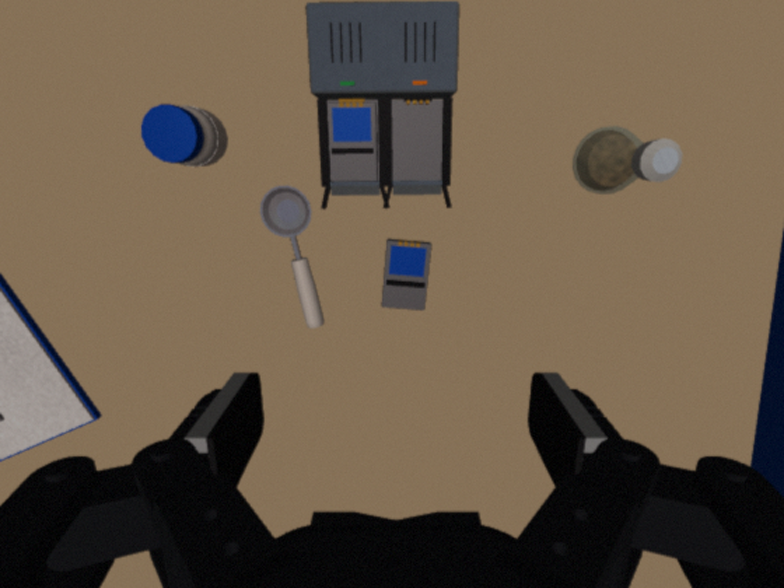

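The wrist picture shows the empty bay on the right at px (417,140) with its mouth at (418,195), the battery at (407,275) yawed slightly, and the spare in the left bay. Next I'll measure the two poses from depth.

```bash
python3 - <<'E'
from h import *
P=np.load("P.npy")
def rect(m):
    r=cv2.minAreaRect((P[m][:,:2]*1000).astype(np.float32));b=cv2.boxPoints(r);return r,b.round(1).tolist()
X,Y,Z=P[...,0],P[...,1],P[...,2]
m=(abs(Z-.045)<.006)&(X>.64)&(X<.78)&(Y>-.15)&(Y<.07);print("housing",m.sum(),np.median(Z[m]),rect(m))
# front top edge and side edges via line fit
m2=(Z>.007)&(Z<.022)&(X>.43)&(X<.55)&(Y>-.12)&(Y<-.02)
k,l,s,ce=cv2.connectedComponentsWithStats(m2.astype(np.uint8));i=1+s[1:,4].argmax();m2=l==i
print("battery",m2.sum(),np.median(Z[m2]),rect(m2))
# side walls: black pixels height>6mm, x .56..645
im=np.load("im.npy").astype(int)
m3=(im.sum(-1)<75)&(X>.595)&(X<.655)&(Y>-.14)&(Y<.05)
k,l,s,ce=cv2.connectedComponentsWithStats(m3.astype(np.uint8))
for i in range(1,k):
    if s[i,4]>60:
        q=P[l==i];f=np.polyfit(q[:,0],q[:,1],1);print("wall",s[i,4],"slope deg",np.degrees(np.arctan(f[0])).round(2),"y at .63",np.polyval(f,.63).round(4),q[:,0].min(),q[:,0].max(),np.median(q[:,2]))
E
```

```text
housing 7050 0.0453303510912359 (((700.7060546875, -48.899253845214844), (127.17682647705078, 70.5472412109375), 89.05729675292969), [[664.4000244140625, -111.9000015258789], [734.9000244140625, -113.0999984741211], [737.0, 14.100000381469727], [666.5, 15.300000190734863]])
battery 1527 0.012626639679010399 (((494.7994079589844, -66.23643493652344), (45.973697662353516, 72.23894500732422), 83.77759552001953), [[456.3999938964844, -85.19999694824219], [528.2000122070312, -93.0], [533.2000122070312, -47.29999923706055], [461.3999938964844, -39.5]])
wall 303 slope deg -1.21 y at .63 -0.0482 0.5950026939697095 0.6549688935426635 0.00993435328164649
wall 210 slope deg -1.57 y at .63 -0.1065 0.5950342505971271 0.6549142458567466 0.009945511687335346
wall 216 slope deg -0.72 y at .63 0.0106 0.5961319173963274 0.6549569128072564 0.00988403188772341
```

```bash
cat >> h.py <<'E'
from scipy.spatial.transform import Rotation as Ro
C0=np.array([.6262,-.078]);CY=-.94
def ch(x,y=0): a=np.radians(CY);return C0+[x*np.cos(a)-y*np.sin(a),x*np.sin(a)+y*np.cos(a)]
def inch(p): a=np.radians(CY);d=np.asarray(p)[:2]-C0;return np.round([d@[np.cos(a),np.sin(a)]*1000,d@[-np.sin(a),np.cos(a)]*1000],2)
def plan(xy,z,yaw):
    o=get_obs();R=o["tcp_rot"];a=np.radians(yaw);f=np.array([np.cos(a),np.sin(a),0])
    G=np.column_stack([np.cross(-f,[0,0,-1]),-f,[0,0,-1]])
    w=Ro.from_matrix(R.T@G).as_rotvec()/.12;d=np.array([*xy,z])-o["tool_pos"]
    print("t",o["t"],"F",o["contact_force"].round(1),"ch",inch(o["tool_pos"]),"z",o["tool_pos"][2].round(4),"turn",w.round(3),"shift now",(R.T@d/.05).round(3),"shift after",(G.T@d/.05).round(3))
E
python3 -c "
from h import *
plan([.4948,-.0662],.018,-6.2)"
```

```text
t 3.225 F [-0.3 -0.6 -0.2] ch [-89.54  20.37] z 0.3089 turn [-0.062 -0.013  0.72 ] shift now [0.208 0.883 5.813] shift after [0.291 0.817 5.819]
```

```bash
python3 -m jog '[-0.06,-0.01,0.72,0,0,0,-1,0,0,0,0.29,0.82,0.8,-1,0,0,0,0,0,1,-1,0,0,0,0,0,1,-1,0,0,0,0,0,1,-1]'; python3 -c "
from h import *
plan([.4948,-.0662],.018,-6.2)"
```

```text
t: 3.85
tool_pos: [0.4979, -0.0684, 0.12]
tcp_rot: [[-0.109, -0.994, 0.013], [-0.994, 0.109, -0.005], [0.004, -0.014, -1.0]]
contact_force: [-0.2, -0.6, -0.0]
finger_gap: 1.002
t 3.85 F [-0.2 -0.6 -0. ] ch [-128.42    7.52] z 0.12 turn [-0.114 -0.033 -0.008] shift now [-0.044  0.095  2.038] shift after [-0.036  0.067  2.04 ]
```

```bash
python3 -m jog '[-0.11,-0.03,0,-0.04,0.07,0.7,-1,0,0,0,0,0,0.7,-1,0,0,0,0,0,0.3,-1,0,0,0,0,0,0,-1]'; python3 -c "
from h import *
plan([.4948,-.0662],.018,-6.2)"
```

```text
t: 4.35
tool_pos: [0.4923, -0.0653, 0.0291]
tcp_rot: [[-0.108, -0.994, -0.006], [-0.994, 0.108, 0.002], [-0.001, 0.006, -1.0]]
contact_force: [-0.1, -0.2, 0.8]
finger_gap: 0.996
t 4.35 F [-0.1 -0.2  0.8] ch [-134.12   10.51] z 0.0291 turn [ 0.053  0.012 -0.   ] shift now [ 0.013 -0.054  0.223] shift after [ 0.013 -0.052  0.223]
```

```bash
python3 -m jog '[0.05,0.01,0,0.01,-0.05,0.22,-1,0,0,0,0,0,0,0,0,0,0,0,0,0,0,0,0,0,0,0,0,0]'; python3 -c "
from h import *
plan(ch(-88),.018,CY)
c=read_camera('wrist');save('w2.png',c['pixels'],1.2)"
```

```text
t: 4.85
tool_pos: [0.4982, -0.0673, 0.0214]
tcp_rot: [[-0.108, -0.994, 0.007], [-0.994, 0.108, -0.003], [0.002, -0.008, -1.0]]
contact_force: [-0.0, -0.0, 0.8]
finger_gap: 0.499
t 4.85 F [-0.  -0.   0.8] ch [-128.18    8.59] z 0.0214 turn [-0.062 -0.018 -0.763] shift now [ 160.774 1750.02   -12.901] shift after [1.720000e-01 1.757436e+03 6.800000e-02]
```

View pics/w2.png

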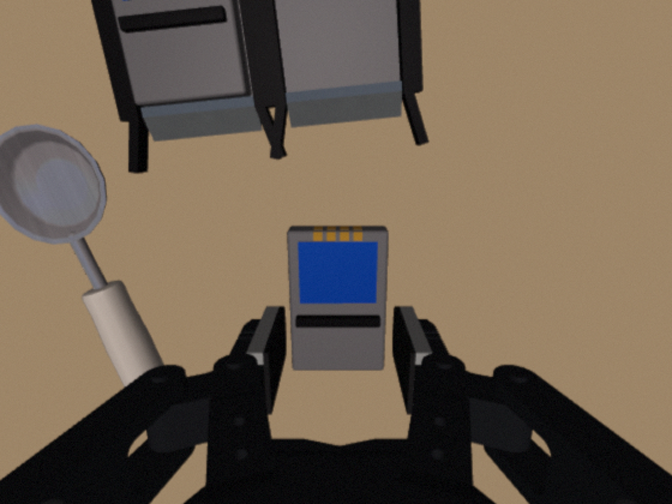

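```bash
python3 -m jog '[-0.06,-0.02,0,0,0.06,0.05,0,0,0,0,0,0,0,0.2,0,0,0,0,0,0,0.2,0,0,0,0,0,0,0.2]'; python3 -c "
from h import *
plan(ch(-.088),.018,CY)
c=read_camera('wrist');P=cloud(c);im=c['pixels'].astype(int)
for n,s in(('L',np.s_[255:345,195:242]),('R',np.s_[255:345,322:370])):
    q=P[s].reshape(-1,3);q=q[(np.abs(q[:,2]-.03)<.027)&(q[:,2]>.003)]
    print(n,len(q),'z',np.percentile(q[:,2],[1,10,50]).round(4),'inner y in tool frame', [ (np.percentile(((q-get_obs()['tool_pos'])@get_obs()['tcp_rot'])[:,k],[1,50,99])*1000).round(1) for k in (0,1,2)])
"
```

```text
t: 5.4
tool_pos: [0.4952, -0.067, 0.019]
tcp_rot: [[-0.108, -0.994, 0.001], [-0.994, 0.108, 0.001], [-0.001, -0.0, -1.0]]
contact_force: [0.4, -0.1, -0.3]
finger_gap: 0.399
t 5.4 F [ 0.4 -0.1 -0.3] ch [-131.18    8.82] z 0.019 turn [-0.004  0.005 -0.762] shift now [ 0.097 -0.876  0.021] shift after [ 0.176 -0.864  0.02 ]
L 347 z [0.0427 0.0455 0.0511] inner y in tool frame [array([-31. , -23.6, -18.1]), array([-11.6, -10.7,  -6.3]), array([-37.9, -32.1, -23.7])]
R 422 z [0.0428 0.0452 0.0518] inner y in tool frame [array([16.6, 21.6, 30.1]), array([-11.6, -10.5,   3.7]), array([-37.8, -32.8, -23.8])]
```

```bash
python3 -c "
from h import *
c=read_camera('wrist');save('w3.png',c['pixels'][180:],1.4)
P=cloud(c);o=get_obs();T=(P-o['tool_pos'])@o['tcp_rot']*1000
for r in range(250,345,8): print(r,[T[r,k].round(0).astype(int).tolist() for k in (205,215,222,228,234,240)])
"
```

```text
250 [[-47, 6, 20], [-41, 5, 18], [-37, 5, 19], [-33, 5, 18], [-29, 5, 19], [-26, 5, 18]]
258 [[-47, 11, 19], [-41, 11, 19], [-37, 11, 19], [-33, 11, 19], [-22, -11, -27], [-19, -11, -28]]
266 [[-47, 16, 18], [-41, 16, 18], [-28, -7, -27], [-24, -11, -35], [-21, -11, -35], [-18, -11, -36]]
274 [[-48, 21, 18], [-30, -7, -35], [-26, -7, -35], [-23, -11, -42], [-20, -11, -42], [-17, -12, -44]]
282 [[-48, 27, 19], [-28, -7, -41], [-24, -11, -50], [-21, -11, -49], [-19, -11, -48], [-17, -8, -44]]
290 [[-31, -7, -48], [-27, -7, -48], [-23, -11, -54], [-21, -11, -54], [-18, -11, -55], [-17, -5, -45]]
298 [[-27, -14, -64], [-23, -14, -65], [-22, -12, -61], [-20, -9, -56], [-18, -9, -57], [-18, -2, -45]]
306 [[-26, -12, -66], [-23, -12, -66], [-21, -12, -67], [-20, -7, -59], [-18, -5, -56], [-17, 0, -47]]
314 [[-25, -12, -71], [-22, -12, -71], [-20, -12, -71], [-18, -12, -71], [-18, -2, -56], [-17, 4, -48]]
322 [[-24, -12, -75], [-21, -12, -75], [-19, -12, -75], [-17, -12, -75], [-19, 1, -57], [-17, 7, -49]]
330 [[-21, -17, -86], [-19, -17, -86], [-17, -17, -86], [-15, -17, -86], [-19, 4, -57], [-17, 9, -51]]
338 [[-21, -17, -89], [-18, -16, -88], [-16, -17, -88], [-15, -16, -88], [-19, 9, -56], [-28, 68, 19]]
```

View pics/w3.png

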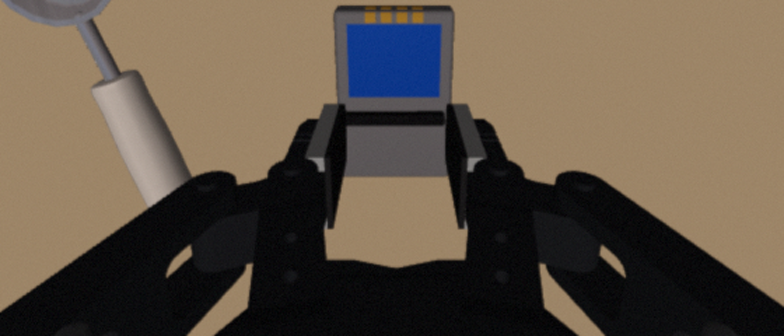

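The fingers closed to 34 mm without meeting the 46 mm battery, and depth puts the tips at about tool z = -22, not +19. I'll check that with the side camera.

```bash
python3 -c "
from h import *
c=read_camera('side');P=cloud(c);im=c['pixels']
X,Y,Z=P[...,0],P[...,1],P[...,2]
m=(X>.47)&(X<.52)&(Y>-.13)&(Y<0)&(Z>.018)&(Z<.15)&(c['range_z']>0)
v,u=np.where(m);print(m.sum(),v.min(),v.max(),u.min(),u.max())
h,e=np.histogram(Z[m]*1000,bins=np.arange(15,100,5));print(list(zip(e,h)))
v0,u0=max(v.min()-40,0),max(u.min()-60,0);save('s2.png',im[v0:v.max()+60,u0:u.max()+60],4)
print(im[v0:v.max()+60,u0:u.max()+60].shape)
"
```

```text
1633 175 241 363 422
[(np.int64(15), np.int64(4)), (np.int64(20), np.int64(0)), (np.int64(25), np.int64(0)), (np.int64(30), np.int64(0)), (np.int64(35), np.int64(10)), (np.int64(40), np.int64(31)), (np.int64(45), np.int64(44)), (np.int64(50), np.int64(58)), (np.int64(55), np.int64(52)), (np.int64(60), np.int64(54)), (np.int64(65), np.int64(32)), (np.int64(70), np.int64(35)), (np.int64(75), np.int64(18)), (np.int64(80), np.int64(40)), (np.int64(85), np.int64(82)), (np.int64(90), np.int64(81))]
(166, 179, 3)
```

Confirmed: with the TCP reading z=19 mm, the tips stand at about 39 mm. The stated nose length doesn't match the real tool, so I'll use tip z ≈ TCP z + 20 mm (gap 0.4).

```bash
python3 -m jog '[0,0,0,0,0,0,-0.5,0,0,0,0,0,0,-0.5,0,0,0,0,0,0.5,-0.5,0,0,0,0,0,0.2,-0.5,0,0,0,0,0,0,-0.5]'; python3 -c "
from h import *
plan([.4948,-.0662],-.018,-6.2)
c=read_camera('wrist');P=cloud(c);o=get_obs();T=(P-o['tool_pos'])@o['tcp_rot']*1000
m=(P[...,2]>.003)&(T[...,1]<-5)&(T[...,1]>-13)&(abs(T[...,0])>24)&(abs(T[...,0])<45)&(T[...,2]<10)
print('tip z tool',np.percentile(T[m][:,2],[95,99,100]),'world',P[m][:,2].min())
print('L in',T[m&(T[...,0]<0)][:,0].max(),'R in',T[m&(T[...,0]>0)][:,0].min())
"
```

```text
t: 6.18
tool_pos: [0.4961, -0.0673, -0.0161]
tcp_rot: [[-0.108, -0.994, 0.002], [-0.994, 0.108, -0.0], [-0.0, -0.002, -1.0]]
contact_force: [-0.4, 1.0, 0.0]
finger_gap: 0.747
t 6.175 F [-0.4  1.   0. ] ch [-130.23    8.56] z -0.0161 turn [-0.018  0.001  0.004] shift now [-0.019  0.029  0.039] shift after [-0.019  0.029  0.039]
tip z tool [-32.76532909 -27.77917316 -24.05110101] world 0.008347256432740608
L in -24.064984878472185 R in 26.473929377508593
```

```bash
python3 -m jog '[0,0,0,-0.02,0.03,0.05,-0.5,0,0,0,0,0,0,0,0,0,0,0,0,0,0,0,0,0,0,0,0,0,0,0,0,0,0,0,0]'; python3 -c "
from h import *
plan(ch(-.088),get_obs()['tool_pos'][2],CY);print(get_obs()['wrist_torque'])"
```

```text
t: 6.85
tool_pos: [0.4963, -0.0666, -0.0165]
tcp_rot: [[-0.107, -0.994, 0.006], [-0.994, 0.107, -0.002], [0.001, -0.006, -1.0]]
contact_force: [-1.0, -0.0, -1.1]
finger_gap: 0.521
t 6.85 F [-1.  -0.  -1.1] ch [-130.11    9.3 ] z -0.0165 turn [-0.051 -0.009 -0.76 ] shift now [ 0.109 -0.856  0.005] shift after [ 0.186 -0.842  0.   ]
[-0.00022302  0.04803339 -0.00122095]
```

```bash
python3 -m jog '[-0.03,0,-0.38,0,0,0,0,0,0,-0.38,0,0,0,0,0,0,0,0.09,-0.42,0,0,0,0,0,0.09,-0.42,0,0,0,0,0,0,0,0,0]'; python3 -c "
from h import *
plan(ch(-.088),-.0165,CY)
c=read_camera('wrist');P=cloud(c);save('w4.png',c['pixels'],1.2)
X,Y,Z=P[...,0],P[...,1],P[...,2]
b=c['pixels'].astype(int);m=(b[...,2]>90)&(b[...,0]<60)&(X<.6)&(Z<.025)
k,l,s,ce=cv2.connectedComponentsWithStats(m.astype(np.uint8));i=1+s[1:,4].argmax();m=l==i
r=cv2.minAreaRect((P[m][:,:2]*1000).astype(np.float32));print('panel',r,inch(np.array(r[0])/1000),np.median(Z[m]))
print([(inch(d['centre']),d['conf']) for d in place_of('wrist','lip')+place_of('wrist','charger')+place_of('wrist','battery_center')])
"
```

```text
t: 7.48
tool_pos: [0.5381, -0.0762, -0.0161]
tcp_rot: [[-0.013, -1.0, 0.0], [-1.0, 0.013, -0.001], [0.001, -0.0, -1.0]]
contact_force: [-0.6, -0.1, -0.3]
finger_gap: 0.518
t 7.475 F [-0.6 -0.1 -0.3] ch [-88.17   0.38] z -0.0161 turn [-0.    -0.007  0.027] shift now [ 0.008 -0.003  0.008] shift after [ 0.008 -0.003  0.008]
panel ((552.3093872070312, -75.46533203125), (35.957313537597656, 30.72935676574707), 89.51518249511719) [-73.92   1.32] 0.012880159857933565
[(array([-36.53,   1.6 ]), 0.88), (array([-0.45, -2.91]), 0.56), (array([-87.48,  -2.24]), 0.81)]
```

View pics/w4.png

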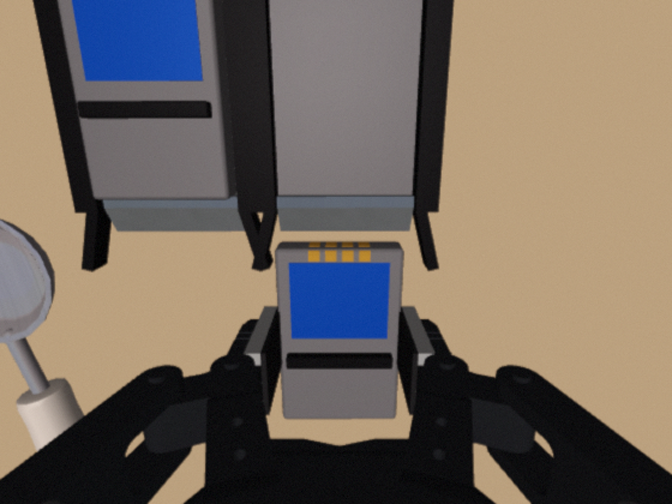

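```bash
python3 -c "
from h import *
c=read_camera('wrist');P=cloud(c);im=c['pixels'].astype(int).sum(-1)
for r in (130,150,172,180):
    row=im[r];b=row>150
    def edge(c0,d):
        k=c0
        while b[k]: k+=d
        return k
    a,e=edge(290,-1)+1,edge(290,1)-1
    print(r,a,e,inch(P[r,a]),inch(P[r,e]),P[r,[a,e],2].round(4))
for r in (215,225,300,320):
    print(r,[(k,inch(P[r,k]).tolist(),round(float(P[r,k,2]),3)) for k in np.where(abs(P[r,:,2]-.0125)<.003)[0][[0,-1]]])
"
```

```text
130 231 346 [-23.55  23.48] [-23.28 -24.9 ] [0.0027 0.0039]
150 232 345 [-31.93  23.43] [-31.74 -25.27] [0.0025 0.0024]
172 232 345 [-41.28  23.63] [-40.81 -25.3 ] [0.0037 0.0052]
180 230 346 [-44.66  24.52] [-45.28 -26.9 ] [0.0045 0.0004]
215 [(np.int64(31), [-57.83, 106.71], 0.015), (np.int64(366), [-58.78, -34.66], 0.01)]
225 [(np.int64(35), [-62.18, 105.83], 0.015), (np.int64(335), [-62.75, -21.11], 0.012)]
300 [(np.int64(14), [-99.01, 124.21], 0.014), (np.int64(331), [-98.12, -20.72], 0.014)]
320 [(np.int64(24), [-109.66, 122.05], 0.014), (np.int64(330), [-110.21, -21.13], 0.012)]
```

```bash
sed -i 's/-.078\])/-.0788])/' h.py; python3 -m jog '[0,0,0.03,0.05,0,0,0,0,0,0,0,0,0,0]'; python3 -c "
from h import *
plan(ch(-.088),-.0165,CY)
c=read_camera('wrist');P=cloud(c)
X,Y,Z=P[...,0],P[...,1],P[...,2]
b=c['pixels'].astype(int);m=(b[...,2]>90)&(b[...,0]<60)&(X<.6)&(Z<.025)
k,l,s,ce=cv2.connectedComponentsWithStats(m.astype(np.uint8));i=1+s[1:,4].argmax();m=l==i
r=cv2.minAreaRect((P[m][:,:2]*1000).astype(np.float32));print('panel',r,inch(np.array(r[0])/1000))
im=b.sum(-1)
for r in (130,160):
    q=im[r]>150;a=e=290
    while q[a-1]:a-=1
    while q[e+1]:e+=1
    print(inch(P[r,a]),inch(P[r,e]))
"
```

```text
t: 7.98
tool_pos: [0.5354, -0.0778, -0.0166]
tcp_rot: [[-0.017, -1.0, -0.002], [-1.0, 0.017, 0.0], [-0.0, 0.002, -1.0]]
contact_force: [0.2, -0.6, -0.3]
finger_gap: 0.519
t 7.975 F [ 0.2 -0.6 -0.3] ch [-90.77  -0.49] z -0.0166 turn [ 0.019  0.001 -0.004] shift now [-0.01  -0.055 -0.001] shift after [-0.01  -0.055 -0.001]
panel ((551.0908203125, -77.58259582519531), (36.18453598022461, 30.545679092407227), 89.04846954345703) [-7.512e+01 -1.000e-02]
[-24.29  24.41] [-24.27 -24.55]
[-36.36  24.23] [-36.39 -24.43]
```

```bash
python3 -m jog '[0,0,0,0,0,0,-0.4,0,0,0,0,0,0,-0.4,0,0,0,0,0,-0.4,-0.4,0,0,0,0,0,-0.3,0.3,0,0,0,0,0,0,1]'; python3 -m jog '[0,0,0,0,0.25,0,1,0,0,0,0,0.25,0,1,0,0,0,0,0,0,1,0,0,0,0,0,0,1]'; python3 -c "
from h import *
plan(ch(-.117),-.0,CY)
c=read_camera('wrist');P=cloud(c);o=get_obs();T=(P-o['tool_pos'])@o['tcp_rot']*1000
X,Y,Z=P[...,0],P[...,1],P[...,2]
m=(Z>.02)&(T[...,1]<-5)&(T[...,1]>-14)&(abs(T[...,0])<20)&(T[...,2]<10)
print('tip z tool',np.percentile(T[m],[1,50,99],axis=0),'world',P[m][:,2].min())
# rib: dark pixels at z .012-.02
b=c['pixels'].astype(int);m=(b.sum(-1)<90)&(Z>.009)&(Z<.021)&(X<.57)&(X>.48)&(abs(Y+.078)<.03)
q=np.array([inch(p) for p in P[m]]);print('rib',len(q),np.percentile(q,[3,50,97],axis=0),np.median(Z[m]))
m=(b[...,2]>90)&(b[...,0]<60)&(X<.6)&(Z<.025)&(X>.48)
r=cv2.minAreaRect((P[m][:,:2]*1000).astype(np.float32));print('panel',r,inch(np.array(r[0])/1000))
save('w5.png',c['pixels'],1.2)
"
```

```text
t: 8.65
tool_pos: [0.5345, -0.0775, 0.0188]
tcp_rot: [[-0.017, -1.0, -0.005], [-1.0, 0.017, 0.001], [-0.001, 0.005, -1.0]]
contact_force: [0.9, -0.6, 0.1]
finger_gap: 0.279
t: 9.15
tool_pos: [0.5057, -0.0764, 0.0171]
tcp_rot: [[-0.017, -1.0, -0.008], [-1.0, 0.017, 0.002], [-0.002, 0.008, -1.0]]
contact_force: [1.1, -0.0, 0.6]
finger_gap: 0.003
t 9.15 F [ 1.1 -0.   0.6] ch [-120.54    0.43] z 0.0171 turn [ 0.067  0.016 -0.005] shift now [ 0.009 -0.074  0.341] shift after [ 0.009 -0.071  0.342]
tip z tool [[ -18.78744242  -13.75651145 -107.28721858]
 [  -0.22623721  -11.17000197  -69.85067344]
 [  19.67715843   -6.21609301  -25.10255724]] world 0.03891409053682271
rib 734 [[-100.5204  -19.0006]
 [ -97.935     0.6   ]
 [ -58.39     28.3812]] 0.01612715250591739
panel ((550.5662841796875, -77.4447021484375), (36.1002082824707, 30.235164642333984), 89.20606231689453) [-75.65   0.11]
```

View pics/w5.png

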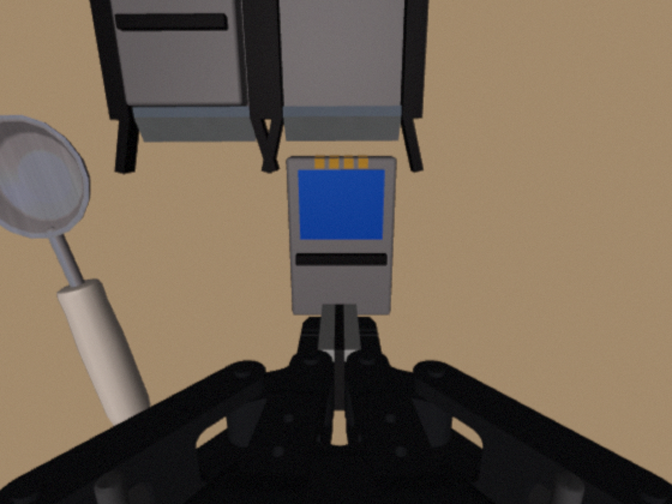

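The battery is still aligned: nose at (341,160), rib at (341,259), centre at ch x≈-90.5, y≈0. I'll set the fingers, opened 21 mm, over the ledge behind the rib.

```bash
python3 -m jog '[0.07,0.02,0,0.01,-0.09,0,0.5,0,0,0,0,0,0.2,0.5,0,0,0,0,0,0.15,0.5,0,0,0,0,0,0.05,0.5,0,0,0,0,0,0,0.5]'; python3 -c "
from h import *
plan(ch(-.115),-.006,CY)"
```

```text
t: 9.82
tool_pos: [0.5107, -0.0769, -0.005]
tcp_rot: [[-0.017, -1.0, 0.0], [-1.0, 0.017, -0.0], [0.0, -0.0, -1.0]]
contact_force: [0.2, -0.2, -0.2]
finger_gap: 0.247
t 9.825 F [ 0.2 -0.2 -0.2] ch [-1.1549e+02 -2.0000e-02] z -0.005 turn [-0.    -0.002 -0.003] shift now [-0.   -0.01  0.02] shift after [-0.   -0.01  0.02]
```

```bash
for i in 1 2 3; do python3 -m jog '[0,0,0,0,0,0.03,0.5,0,0,0,0,0,0,0.5]' | egrep 'pos|force'; done
```

```text
tool_pos: [0.5113, -0.0772, -0.0051]
contact_force: [0.0, -0.1, 0.7]
tool_pos: [0.5119, -0.0774, -0.0053]
contact_force: [0.7, -0.1, -0.9]
tool_pos: [0.5123, -0.0775, -0.0053]
contact_force: [0.4, -0.2, -0.3]
```

```bash
for i in 1 2 3; do python3 -m jog '[0,0,0,0,0,0.05,0.5]' | egrep 'pos|force'; done
```

```text
tool_pos: [0.5126, -0.0776, -0.0057]
contact_force: [-15.1, 3.8, 38.5]
tool_pos: [0.5125, -0.0776, -0.0056]
contact_force: [-13.3, 4.0, 30.8]
tool_pos: [0.5124, -0.0776, -0.0056]
contact_force: [-12.1, 3.9, 27.5]
```

```bash
python3 -m jog '[0,0,0,0,0,-0.04,0.5]' | egrep 'pos|force';python3 -m jog '[0,0,0,0,0,-0.02,0.5]' | egrep 'pos|force';python3 -m jog '[0,0,0,0,-0.1,0,0.5]' | egrep 'pos|force'; python3 -m jog '[0,0,0,0,-0.1,0,0.5]' | egrep 'pos|force'; python3 -c "
from h import *
plan(ch(-.105),-.0035,CY)"
```

```text
tool_pos: [0.5126, -0.0776, -0.0032]
contact_force: [0.1, 0.7, 0.4]
tool_pos: [0.5126, -0.0776, -0.0023]
contact_force: [-0.1, 0.5, -0.2]
tool_pos: [0.5172, -0.0775, -0.0029]
contact_force: [-1.4, 0.0, 1.1]
tool_pos: [0.5218, -0.0776, -0.0031]
contact_force: [-5.3, -0.2, 6.9]
t 11.45 F [-5.3 -0.2  6.9] ch [-104.37   -0.47] z -0.0031 turn [0.088 0.01  0.017] shift now [-0.009  0.012  0.007] shift after [-0.009  0.013  0.007]
```

```bash
python3 -m jog '[0.09,0.01,0.02,0,-0.02,-0.04,0.5]' | egrep 'pos|force';python3 -m jog '[0,0,0,0,-0.1,-0.01,0.5]' | egrep 'pos|force';python3 -m jog '[0,0,0,0,-0.1,-0.01,0.5]' | egrep 'pos|force'; python3 -m jog '[0,0,0,0,-0.1,-0.01,0.5]' | egrep 'pos|force'; python3 -c "
from h import *
plan(ch(-.105),-.0015,CY)"
```

```text
tool_pos: [0.5231, -0.0775, -0.0016]
contact_force: [0.3, 0.3, 0.5]
tool_pos: [0.5279, -0.0775, -0.0012]
contact_force: [-0.8, 0.2, 2.0]
tool_pos: [0.5335, -0.0776, -0.0007]
contact_force: [-0.1, -0.1, 0.0]
tool_pos: [0.5393, -0.0778, -0.0001]
contact_force: [0.0, 0.7, 0.6]
t 11.95 F [0.  0.7 0.6] ch [-86.95  -0.4 ] z -0.0001 turn [-0.012  0.001 -0.006] shift now [-0.008  0.361  0.027] shift after [-0.008  0.361  0.028]
```

```bash
cat >> h.py <<'E'
def batt(cam="wrist",name=None):
    o=get_obs();c=read_camera(cam);P=cloud(c);b=c["pixels"].astype(int)
    Q=np.stack([(P[...,0]-C0[0]),(P[...,1]-C0[1])],-1);a=np.radians(CY)
    U=Q@[np.cos(a),np.sin(a)]*1000;V=Q@[-np.sin(a),np.cos(a)]*1000;Z=P[...,2]*1000
    m=(b[...,2]>90)&(b[...,0]<60)&(abs(V)<28)&(U>-110)&(U<39)&(Z<30)
    k,l,s,ce=cv2.connectedComponentsWithStats(m.astype(np.uint8));m=l==1+s[1:,4].argmax()
    u,v,z=U[m],V[m],Z[m];A=np.c_[u-u.mean(),v-v.mean(),np.ones(len(u))];f=np.linalg.lstsq(A,z,rcond=None)[0]
    r=cv2.minAreaRect(np.c_[u,v].astype(np.float32))
    pit=np.degrees(np.arctan(f[0]));xc=r[0][0]-15*np.cos(np.radians(pit))
    print("TCP ch",inch(o["tool_pos"]),"z",(o["tool_pos"][2]*1000).round(1),"| panel n",m.sum(),"x",round(u.mean(),1),"y",round(r[0][1],1),"z",f[2].round(1),"size",np.round(r[1],1),"ang",round(r[2],1),"pitch",pit.round(1),"roll",f[1].round(3),"-> centre x",round(xc,1),"top z at centre",(f[2]-15*f[0]).round(1),"nose x",(xc+36).round(1),"t",o["t"])
    if name: save(name,c["pixels"],1.2)
E
python3 -c "
from h import *
batt()"
```

```text
TCP ch [-86.95  -0.4 ] z -0.1 | panel n 4132 x -66.4 y -0.1 z 13.6 size [30.7 36. ] ang 0.6 pitch 0.7 roll 0.001 -> centre x -82.5 top z at centre 13.4 nose x -46.5 t 11.95
```

```bash
python3 -m jog '[0,0,0,0,0,-0.12,0.5,0,0,0,0,0.5,0,0.5,0,0,0,0,0.5,0,0.5,0,0,0,0,0,0.18,0.5,0,0,0,0,0,0.18,0.5]'; python3 -c "
from h import *
plan(ch(-.1345),-.0115,CY);batt()"
```

```text
t: 12.62
tool_pos: [0.4918, -0.0779, -0.0103]
tcp_rot: [[-0.017, -1.0, 0.008], [-1.0, 0.017, -0.002], [0.002, -0.008, -1.0]]
contact_force: [-0.3, -0.3, -0.1]
finger_gap: 0.249
t 12.625 F [-0.3 -0.3 -0.1] ch [-134.37   -1.31] z -0.0103 turn [-0.066 -0.016 -0.005] shift now [-0.026  0.003  0.024] shift after [-0.026  0.003  0.024]
TCP ch [-134.37   -1.31] z -10.3 | panel n 6437 x -68.6 y 0.5 z 11.8 size [36.2 29.9] ang 89.9 pitch 0.4 roll -0.0 -> centre x -84.3 top z at centre 11.7 nose x -48.3 t 12.625
```

```bash
python3 -m jog '[-0.07,-0.02,0,-0.03,-0.06,0.02,0.5]' | egrep 'pos|force'; for i in 1 2 3 4; do python3 -m jog '[0,0,0,0,-0.1,0,0.5]' | egrep 'pos|force'; done; python3 -c "
from h import *
plan(ch(-.1345),-.0115,CY);batt()"
```

```text
tool_pos: [0.4942, -0.076, -0.013]
contact_force: [0.1, 0.6, 0.5]
tool_pos: [0.4995, -0.076, -0.0133]
contact_force: [-2.4, -0.0, 0.9]
tool_pos: [0.5052, -0.0761, -0.0133]
contact_force: [-1.9, 0.3, 0.4]
tool_pos: [0.511, -0.0763, -0.0132]
contact_force: [0.1, 0.6, -0.6]
tool_pos: [0.5166, -0.0764, -0.0131]
contact_force: [0.1, -0.7, 0.1]
t 13.3 F [ 0.1 -0.7  0.1] ch [-109.59    0.6 ] z -0.0131 turn [ 0.031  0.014 -0.001] shift now [ 0.012  0.498 -0.03 ] shift after [ 0.012  0.498 -0.032]
TCP ch [-109.59    0.6 ] z -13.1 | panel n 7032 x -45.4 y -0.2 z 18.0 size [29.7 36.3] ang 0.1 pitch 5.4 roll 0.0 -> centre x -61.1 top z at centre 16.6 nose x -25.1 t 13.3
```

```bash
for i in 1 2 3 4; do python3 -m jog '[0,0,0,0.01,-0.1,-0.01,0.5]' | egrep 'pos|force'; done; python3 -c "
from h import *
batt()"
```

```text
tool_pos: [0.5224, -0.0771, -0.0124]
contact_force: [-0.4, -0.0, 0.3]
tool_pos: [0.5278, -0.0778, -0.0119]
contact_force: [-0.4, 0.7, 0.1]
tool_pos: [0.5331, -0.0784, -0.0113]
contact_force: [-0.9, -0.6, -0.6]
tool_pos: [0.5383, -0.0789, -0.0108]
contact_force: [-1.3, 2.0, 0.5]
TCP ch [-87.88  -1.58] z -10.8 | panel n 6953 x -23.6 y -1.7 z 20.0 size [30.  36.1] ang 0.5 pitch 5.5 roll 0.0 -> centre x -39.3 top z at centre 18.6 nose x -3.3 t 13.85
```

```bash
python3 -m jog '[0,0,0,-0.03,-0.06,-0.01,0.5]' | egrep 'pos|force';python3 -m jog '[0,0,0,0,-0.06,-0.01,0.5]' | egrep 'pos|force';  python3 -c "
from h import *
batt()";python3 -m jog '[0,0,0,0,0.08,-0.0,0.5]' | egrep 'pos|force';python3 -c "
from h import *
batt()"
```

```text
tool_pos: [0.5421, -0.0777, -0.0102]
contact_force: [-0.2, -0.8, 0.4]
tool_pos: [0.5453, -0.0777, -0.0096]
contact_force: [-0.6, 0.7, 1.1]
TCP ch [-80.92  -0.18] z -9.6 | panel n 6852 x -17.0 y -0.8 z 20.1 size [29.6 36. ] ang 0.1 pitch 4.2 roll -0.0 -> centre x -32.7 top z at centre 19.0 nose x 3.3 t 14.15
tool_pos: [0.542, -0.0778, -0.0093]
contact_force: [-0.1, 0.5, 0.8]
TCP ch [-84.17  -0.4 ] z -9.3 | panel n 6657 x -15.8 y -0.6 z 15.9 size [29.4 35.7] ang 0.1 pitch -6.0 roll 0.001 -> centre x -31.2 top z at centre 17.4 nose x 4.8 t 14.325
```

```bash
python3 -m jog '[0,0,0,-0.01,0,-0.06,0.5]' | egrep 'pos|force'; for i in 1 2 3 4; do python3 -m jog '[0,0,0,0,-0.1,0,0.5]' | egrep 'pos|force'; done;  python3 -c "
from h import *
plan(ch(-.051),-.0065,CY);batt()"
```

```text
tool_pos: [0.5409, -0.0771, -0.0066]
contact_force: [0.3, 0.2, 0.3]
tool_pos: [0.546, -0.0772, -0.0063]
contact_force: [0.1, -0.2, 1.0]
tool_pos: [0.5514, -0.0773, -0.0062]
contact_force: [-0.3, 0.3, -1.2]
tool_pos: [0.5568, -0.0774, -0.0062]
contact_force: [-0.6, -0.3, 0.4]
tool_pos: [0.5622, -0.0775, -0.0063]
contact_force: [0.4, 0.5, -0.1]
t 15.0 F [ 0.4  0.5 -0.1] ch [-64.02   0.26] z -0.0063 turn [ 0.018  0.01  -0.004] shift now [ 0.005 -0.26   0.003] shift after [ 0.005 -0.26   0.003]
TCP ch [-64.02   0.26] z -6.3 | panel n 6112 x 0.3 y -1.0 z 16.0 size [29.4 35.8] ang 0.6 pitch -4.2 roll 0.0 -> centre x -15.0 top z at centre 17.1 nose x 21.0 t 15.0
```

```bash
for i in 1 2; do python3 -m jog '[0,0,0,0,-0.09,0,0.5]' | egrep 'pos|force'; done; python3 -m jog '[0,0,0,0,0.05,0,0.5,0,0,0,0,0.05,-0.2,0.5,0,0,0,0,0,-0.2,0.5]'|egrep 'pos|force';  python3 -c "
from h import *
batt(name='w6.png');plan(ch(-.0285),.004,CY)"
```

```text
tool_pos: [0.5674, -0.0776, -0.0063]
contact_force: [-0.7, 0.6, 0.2]
tool_pos: [0.5723, -0.0777, -0.0063]
contact_force: [-1.1, -0.0, -0.9]
tool_pos: [0.5667, -0.0775, 0.0142]
contact_force: [0.2, -0.5, -0.4]
TCP ch [-59.51   0.32] z 14.2 | panel n 4872 x 11.4 y -1.1 z 17.1 size [35.6 29.4] ang 89.9 pitch -3.4 roll -0.001 -> centre x -3.9 top z at centre 18.0 nose x 32.1 t 15.675
t 15.725 F [ 1.5 -0.   0.3] ch [-58.36   0.  ] z 0.0157 turn [ 0.002  0.006 -0.003] shift now [-0.    -0.597  0.234] shift after [ 0.    -0.597  0.234]
```

View pics/w6.png

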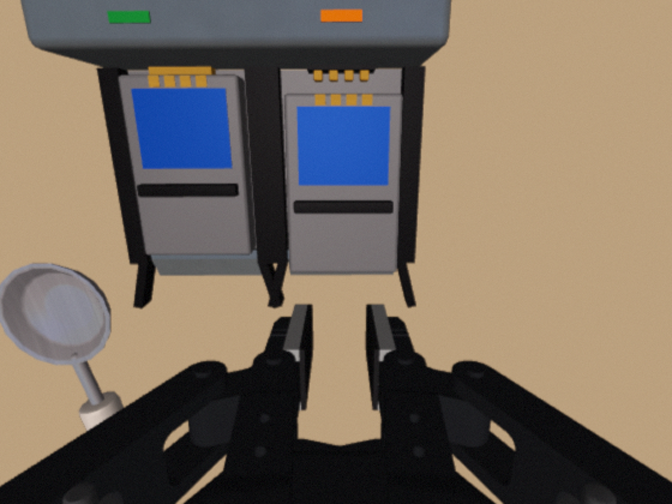

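```bash
python3 -m jog '[0,0,0,0,-0.28,0,0.5,0,0,0,0,-0.24,0,0.5,0,0,0,0,0,0.12,0.5,0,0,0,0,0,0.1,0.5]'|egrep 'pos|force';  python3 -c "
from h import *
plan(ch(-.029),.0015,CY);batt()"
```

```text
tool_pos: [0.5969, -0.0786, 0.0051]
contact_force: [0.3, -0.0, -0.1]
t 16.225 F [ 0.3 -0.  -0.1] ch [-29.28  -0.25] z 0.0051 turn [-0.018  0.    -0.003] shift now [-0.005 -0.005  0.073] shift after [-0.005 -0.006  0.073]
TCP ch [-29.28  -0.25] z 5.1 | panel n 4557 x 9.5 y -0.8 z 14.7 size [35.6 29.7] ang 89.9 pitch -3.5 roll 0.001 -> centre x -5.8 top z at centre 15.7 nose x 30.2 t 16.225
```

```bash
for s in 1 2 3; do python3 -m jog '[0,0,0,0,0.005,0.025,0.5]'|egrep 'pos|force'; done
```

```text
tool_pos: [0.5956, -0.0783, 0.0026]
contact_force: [-1.1, 0.1, 0.1]
tool_pos: [0.595, -0.0782, 0.001]
contact_force: [-0.6, -0.6, 0.4]
tool_pos: [0.5948, -0.0783, -0.0]
contact_force: [-2.0, -0.2, 7.3]
```

```bash
python3 -m jog '[0,0,0,0,-0.04,-0.025,0.5]'|egrep 'pos|force'; for s in 1 2 3; do python3 -m jog '[0,0,0,0,-0.04,0,0.5]'|egrep 'pos|force'; done; python3 -c "
from h import *
plan(ch(-.0195),.0008,CY);batt()"
```

```text
tool_pos: [0.5968, -0.0783, 0.0013]
contact_force: [-0.1, 0.4, -0.0]
tool_pos: [0.5991, -0.0784, 0.0015]
contact_force: [-0.5, -0.2, -0.3]
tool_pos: [0.6012, -0.0785, 0.0015]
contact_force: [0.2, 0.4, 0.1]
tool_pos: [0.6032, -0.0785, 0.0014]
contact_force: [-0.8, 0.2, -0.3]
t 17.15 F [-0.8  0.2 -0.3] ch [-23.    -0.03] z 0.0014 turn [ 0.001  0.006 -0.005] shift now [-0.001 -0.07   0.012] shift after [-0.001 -0.07   0.012]
TCP ch [-23.    -0.03] z 1.4 | panel n 4720 x 12.9 y -0.7 z 15.5 size [30.  35.7] ang 0.1 pitch -3.4 roll 0.0 -> centre x -2.7 top z at centre 16.4 nose x 33.3 t 17.15
```

```bash
for s in 1 2 ; do python3 -m jog '[0,0,0,0,-0.03,0.005,0.5]'|egrep 'pos|force'; done; python3 -c "
from h import *
batt()"
```

```text
tool_pos: [0.6048, -0.0785, 0.0012]
contact_force: [-1.0, -0.2, 3.0]
tool_pos: [0.6063, -0.0785, 0.0011]
contact_force: [-3.3, 0.2, 3.1]
TCP ch [-19.93  -0.04] z 1.1 | panel n 4705 x 15.2 y -0.8 z 15.3 size [29.7 35.7] ang 0.1 pitch -3.3 roll -0.001 -> centre x -0.0 top z at centre 16.1 nose x 36.0 t 17.45
```

```bash
for s in 1 2 ; do python3 -m jog '[0,0,0,0,-0.03,0.003,0.5]'|egrep 'pos|force'; done; python3 -c "
from h import *
batt()"
```

```text
tool_pos: [0.6069, -0.0785, 0.001]
contact_force: [-7.1, 0.5, 6.5]
tool_pos: [0.6072, -0.0785, 0.0009]
contact_force: [-8.8, 0.2, 10.0]
TCP ch [-18.96  -0.02] z 0.9 | panel n 4724 x 16.2 y -0.8 z 15.3 size [30.1 36. ] ang 0.3 pitch -3.2 roll 0.001 -> centre x 0.8 top z at centre 16.2 nose x 36.8 t 17.75
```

```bash
for s in 1 2 ; do python3 -m jog '[0,0,0,0,-0.03,-0.008,0.5]'|egrep 'pos|force'; done; python3 -c "
from h import *
batt();print(get_obs()['tcp_rot'].round(4))"
```

```text
tool_pos: [0.6075, -0.0785, 0.0011]
contact_force: [-5.9, -0.1, 3.4]
tool_pos: [0.6075, -0.0784, 0.0011]
contact_force: [-5.9, -0.9, 4.7]
TCP ch [-18.7    0.06] z 1.1 | panel n 4743 x 16.9 y -0.8 z 15.3 size [35.7 30. ] ang 89.9 pitch -3.3 roll -0.0 -> centre x 1.4 top z at centre 16.2 nose x 37.4 t 18.05
[[-0.0157 -0.9998 -0.0149]
 [-0.9999  0.0156  0.0019]
 [-0.0016  0.0149 -0.9999]]
```

```bash
python3 -m jog '[0.06,0,0,0,-0.035,-0.004,0.5]'|egrep 'pos|force';python3 -m jog '[0.06,0,0,0,-0.035,-0.002,0.5]'|egrep 'pos|force'; python3 -c "
from h import *
batt();print(get_obs()['tcp_rot'].round(4)[:,2])"
```

```text
tool_pos: [0.6077, -0.0785, 0.001]
contact_force: [-7.8, -0.5, 6.3]
tool_pos: [0.6078, -0.0784, 0.0009]
contact_force: [-9.4, -0.2, 8.4]
TCP ch [-18.4    0.08] z 0.9 | panel n 4736 x 16.7 y -0.8 z 15.3 size [30.  35.7] ang 0.1 pitch -3.1 roll 0.001 -> centre x 1.5 top z at centre 16.1 nose x 37.5 t 18.35
[-0.0091  0.0024 -1.    ]
```

```bash
python3 -m jog '[0.03,0,0,0,-0.03,0.008,0.5]'|egrep 'pos|force';python3 -m jog '[0.03,0,0,0,-0.03,0.012,0.5]'|egrep 'pos|force'; python3 -c "
from h import *
batt();C0+=[-np.sin(np.radians(CY))*.062,np.cos(np.radians(CY))*.062]
print(C0);batt()"
```

```text
tool_pos: [0.6078, -0.0785, 0.0008]
contact_force: [-10.8, 0.5, 11.1]
tool_pos: [0.6078, -0.0785, 0.0007]
contact_force: [-10.8, -0.9, 12.9]
TCP ch [-1.836e+01  1.000e-02] z 0.7 | panel n 4751 x 16.8 y -0.7 z 15.3 size [35.8 30.2] ang 89.9 pitch -3.1 roll 0.0 -> centre x 1.3 top z at centre 16.1 nose x 37.3 t 18.65
[ 0.62721713 -0.01680834]
TCP ch [-18.37 -62.  ] z 0.7 | panel n 4713 x 16.7 y 0.4 z 14.3 size [30.3 36.7] ang 0.2 pitch -0.0 roll -0.003 -> centre x 1.1 top z at centre 14.3 nose x 37.1 t 18.7
```

```bash
python3 -m jog '[0.03,0,0,0,-0.02,-0.03,0.5]'|egrep 'pos|force';python3 -m jog '[0.03,0,0,0,-0.04,-0.008,0.5]'|egrep 'pos|force';python3 -m jog '[0.03,0,0,0,-0.04,-0.008,0.5]'|egrep 'pos|force'; python3 -c "
from h import *
batt();print(get_obs()['tcp_rot'].round(4)[:,2])"
```

```text
tool_pos: [0.6078, -0.0784, 0.0019]
contact_force: [-2.3, -0.7, 0.6]
tool_pos: [0.6086, -0.0783, 0.0018]
contact_force: [-6.0, -1.3, 4.1]
tool_pos: [0.6092, -0.0783, 0.0017]
contact_force: [-7.6, -0.6, 3.5]
TCP ch [-17.01   0.26] z 1.7 | panel n 4657 x 17.6 y -0.9 z 15.1 size [35.8 29.9] ang 89.2 pitch -3.0 roll -0.001 -> centre x 2.1 top z at centre 15.9 nose x 38.1 t 19.125
[-0.0087  0.0038 -1.    ]
```

```bash
python3 -m jog '[0.02,0,0,0,-0.045,-0.004,0.5]'|egrep 'pos|force';python3 -m jog '[0.02,0,0,0,-0.035,0.012,0.5]'|egrep 'pos|force';python3 -m jog '[0,0,0,0,-0.03,0.02,0.5]'|egrep 'pos|force'; python3 -c "
from h import *
batt();print(get_obs()['tcp_rot'].round(4)[:,2])"
```

```text
tool_pos: [0.6094, -0.0781, 0.0005]
contact_force: [-6.8, -1.5, 0.8]
tool_pos: [0.6092, -0.0781, -0.0009]
contact_force: [-11.0, -1.8, 11.9]
tool_pos: [0.6091, -0.0782, -0.0011]
contact_force: [-14.2, 0.6, 20.4]
TCP ch [-17.06   0.34] z -1.1 | panel n 4758 x 17.9 y -0.7 z 14.4 size [35.9 30. ] ang 89.5 pitch 0.0 roll -0.0 -> centre x 2.4 top z at centre 14.4 nose x 38.4 t 19.55
[-0.0198  0.0052 -0.9998]
```

```bash
python3 -m jog '[0,0,0,0,0.005,-0.03,0.5]'|egrep 'pos|force';python3 -m jog '[0,0,0,0,0.04,-0.04,0.5,0,0,0,0,0.04,-0.1,0.5,0,0,0,0,0,-0.3,0.5,0,0,0,0,0.3,-0.4,0.5,0,0,0,0,0.6,-0.4,0.5]'|egrep 'pos|force'; python3 -m jog '[0,0,0,0,0.4,-0.6,0.5,0,0,0,0,0,-0.6,0.5,0,0,0,0,0,0,0.5]'|egrep 'pos|force'; python3 -c "
from h import *
batt(name='w7.png');C0+=[-np.sin(np.radians(CY))*.062,np.cos(np.radians(CY))*.062]
batt()
for n in('top','side'):
  read_camera(n)
  for q in('battery_center','spare_center','flask_center','pot_center','spoon'): print(n,q,[(d['centre'].round(4) if hasattr(d['centre'],'round') else np.round(d['centre'],4),round(d['conf'],2)) for d in place_of(n,q)][:2])"
```

```text
tool_pos: [0.6087, -0.0782, 0.0004]
contact_force: [-0.3, 0.0, 0.8]
tool_pos: [0.5628, -0.0782, 0.0665]
contact_force: [0.7, 0.1, 1.6]
tool_pos: [0.544, -0.0786, 0.1334]
contact_force: [0.8, 0.2, -0.2]
TCP ch [-82.24  -1.12] z 133.4 | panel n 1736 x 15.3 y -0.2 z 12.1 size [29.1 35.8] ang 0.2 pitch -0.2 roll 0.001 -> centre x 0.3 top z at centre 12.2 nose x 36.3 t 20.725
TCP ch [-83.38 -62.74] z 131.5 | panel n 1815 x 15.3 y 0.8 z 12.5 size [29.7 36.2] ang 0.0 pitch -0.3 roll 0.001 -> centre x -0.2 top z at centre 12.6 nose x 35.8 t 20.775
top battery_center [(array([ 0.6244, -0.0779,  0.0078]), 0.65)]
top spare_center [(array([ 0.6287, -0.0159,  0.0094]), 0.93)]
top flask_center [(array([ 0.6089, -0.2653,  0.0516]), 0.59)]
top pot_center [(array([0.6362, 0.1315, 0.0349]), 0.6)]
top spoon [(array([5.163e-01, 3.810e-02, 1.000e-04]), 0.79), (array([ 0.5907, -0.0793,  0.0071]), 0.41)]
side battery_center [(array([ 0.6285, -0.0784,  0.0096]), 0.91)]
side spare_center [(array([ 0.6289, -0.0195,  0.0084]), 0.59)]
side flask_center [(array([ 0.6052, -0.2661,  0.0473]), 0.68)]
side pot_center [(array([0.6371, 0.1337, 0.0328]), 0.82)]
side spoon []
```

View pics/w7.png

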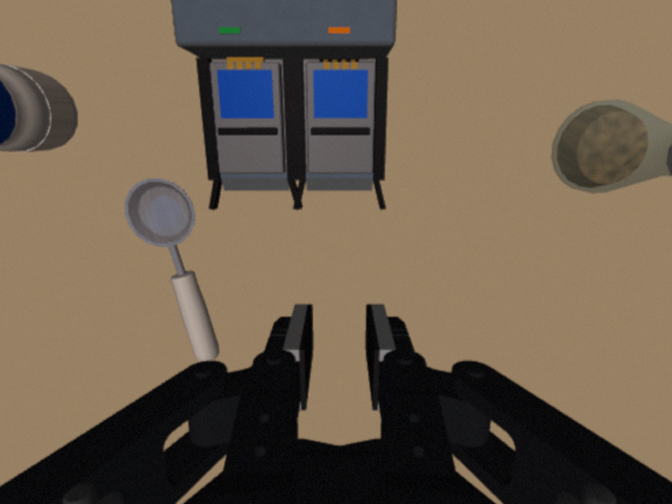

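The battery lies flat behind the lip at (340,120), level with the spare at (250,120). Its rib is in the same row and the lip is visible in front of it. Nothing else has moved and the arm is clear, so I'm handing in.

```bash
python3 -c "
from h import *
print(get_obs()['t'],sign_off())"
```

```text
the job is handed in; nothing more can be done
21.425 None
```

The battery is in the empty bay and lies fully home behind the lip. However, the last row of the final press-down went over your 15 N limit, and I handed in without knowing whether that fails the job.

**What I did:** I lined the battery up by gripping its sides and sliding it along the bench. I then pushed it by the tail over the lip until it tipped in, pushed it by the thumb rib against the contacts, and pressed the tail down. It was never lifted. I handed in at about 21 s with the arm well clear.

**Last checks:**
- **Seating:** the wrist camera put the battery at x ≈ 0.3 mm and y ≈ -0.2 mm, with pitch about -0.2°. Its height was within 0.5 mm of the spare's, and the lip shows clear in front of it.
- **Other items:** the spare, flask and pot read within camera error of their starting places. The top camera found the spoon in place; the side camera missed it in the last check.

**What went wrong or disagreed:**
- **Force over the limit:** in that row the force reached about 20 N down and 14 N forward, just as the tail dropped. I eased off at once. The rows before it went up to about 13 N down and 11 N forward, which combine to about 17 N.
- **Press on the bench:** earlier, before the battery was on the charger, a test touch pressed on it with about 38 N.
- **Fingertip offset:** the stated fingertip position did not match the tool. Camera and touch put the tips about 17–20 mm behind the reported TCP instead of 19 mm ahead, so I worked from the measured value.
- **Lost contact:** on the first attempt to push by the rib, the finger slipped over it. I switched to pushing the tail.

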